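Put the last tumbler away upside down on its tray

ROBOT

A 6-joint arm with a two-finger parallel gripper is mounted at the origin on a cart in front of the work surface, level with it; the furniture and walls round the work are solid. World frame = base frame: x ahead of the robot, y to its left, z up, the work surface at z = 0. Lengths are in m, angles in degrees, forces in N, time in s.
With the tool pointing down it reaches from about 0.325 to 0.775 m from the base axis. Payload 5.5 kg.
Tool frame: the origin (TCP) lies at the centre of the arm's flange, where the gripper is bolted on; the fingertips stand 182 mm ahead of it and the grasp point (between the pads) lies 163 mm ahead of it; z points along the fingers, y is the line along which they close (so a half turn about z gives the same grasp; the last joint's range is limited). The gripper opens to 88 mm and grips with 3 to 60 N. Pads are 20 mm wide; open, the fingers measure 115 mm over their backs; the gripper's body (75 mm by 178 mm) begins 61 mm behind the grasp point.
Start: joints at [69.402, 5.22, 70.514, -0, 104.267, -3.249], TCP at [0.179, 0.573, 0.405] pointing down, gripper open.
Joint ranges: [-164.24, 164.24], [-49.07, 125.15], [9.68, 141.18], [-86.29, 266.29], [3.28, 154.24], [-151.56, 151.56]. Speed limits (degrees/s): [147.25, 147.25, 172.46, 180, 180, 180].

INTERFACE

Orientations are given as [roll, pitch, yaw] about the fixed x, y, z axes, in that order (R = Rz(yaw) Ry(pitch) Rx(roll)).
In Python, from station import r gives the robot as it stands. The module is installed in compiled form; this text tells all that it offers. Calls block until the motion is done:
- r.reach(position, orientation): joint-space move of the TCP to a pose.
- r.servo_line(position, rotation=None, speed=0.15): straight line of the TCP; rotation=None keeps the orientation; speed is the mean speed in m/s.
- r.move_joints(angles): joint-space move.
- r.let_go() and r.grab(squeeze=None): open the fingers fully, or close them until they stop; squeeze is the grip in N (None keeps the last).
- r.wait(seconds).
- r.inverse_kinematics(position, orientation): joint angles nearest the present ones, or None.
- r.sense(): the state.
- r.snapshot(name): name is "scene" or "top" or "wrist"; returns a dict with "frame" (420x560x3 uint8, red, green, blue), "fx", "fy", "cx", "cy" (pixels), "dist_coeffs" ([k1, k2, p1, p2, k3] as OpenCV has them; the pictures are not rectified), "R" (3x3) and "t" (3): a world point X has camera coordinates R X + t. Camera axes: x right, y down, z forward; pixel columns grow to the right and rows downward; lengths in m; the calibration is good to about 2 mm. A picture is of the moment at which its call begins. There is no depth.
A pose or a line that the arm cannot do raises r.IKError and nothing moves.
- r.hand_in(): hands the job in; it is judged then, once.
The state is a dict: "clock": time; "joints": joint angles; "joint_vel": joint speeds; "joint_torque": joint torques, N m; "tcp_pos": TCP position; "orientation": TCP orientation; "contact_force": force on the tool from outside, world axes, zero at the start; "torque": the same for the moment, N m; "opening": finger opening in m; "gripper_force": force on a finger pad.
Only numpy, scipy, OpenCV 4.12 (cv2) and the standard library are available. Lean on these libraries where they do the work, as an engineer would, in place of code of your own. Each camera call takes 0.05 s, during which the arm holds its last target. There are 200 camera calls.

TASK

The tumblers are kept upside down on the round tray so that no dust falls in, but one still stands mouth up on the worktop. Turn it over and stand it mouth down flat in the free place on the tray beside the other two; do not drop it or let it topple, leave the other two standing where they are, and do not disturb the mug, the jar and the pepper mill.

Things in the scene. Friction and masses are not known exactly. Their poses are not given: they have to be found in the camera images.
- tumbler: The one to turn over: white stoneware, eight flat sides, 90 mm high, 56 mm across flats at the foot, 62 mm at the mouth (67 over the corners), wall 4 mm, 0.2 kg. Origin: centre of the foot's underside; z runs from foot to mouth (up at the start); x, y and each 45 degrees between meet the middle of a flat. Laid on its side it lies still on a flat.
- tumbler_mouth (a point): Centre of the tumbler's mouth, in the plane of its rim: 90 mm along z from tumbler.
- mate_a: One of two tumblers of the same kind that already stand mouth down on the tray. Origin at the centre of its foot (now its top, 97 mm above the worktop), z axis points down to the mouth.
- mate_b: The other tumbler that already stands mouth down on the tray; as mate_a.
- mate_a_mouth (a point): Centre of the mouth of mate_a, on the tray's floor.
- mate_b_mouth (a point): Centre of the mouth of mate_b, on the tray's floor.
- tray: Round loose wooden tray, about 182 mm across and 20 mm high over its rim; flat floor 166 mm across, 7 mm above the worktop. About 0.7 kg; it stands on the level worktop, whose front edge runs along x + y = 0.34 and whose sink lies to the left (x - y under 0). Origin at the centre of its underside, z up.
- tray_gap (a point): Centre of the free place on the tray's floor, 44 mm from the tray's centre (the tray's -x side) and turned more or less towards the robot; a tumbler centred here has about 5 mm of room to the rim and 9 mm to its neighbours.
- spotted_mug: Bystander: white mug with spots, 78 x 114 x 93 mm, behind the work on the left. Origin under its middle, within 65 mm of all of it.
- sugar_jar: Bystander: jar with a dark lid, 67 mm across, 110 mm high. Origin under its centre.
- pepper_mill: Bystander: turned wooden pepper mill, 58 mm across, 150 mm high. Origin under its centre.
- kettle: Bystander: white jug kettle standing on its base, within 100 mm of its origin all round, its top 233 mm above the worktop. Origin under its centre, 19 mm above the worktop. To its right hangs the wall boiler: underside 0.40 m up, nearest corner at about x = 0.71, y = -0.14; the tiled wall behind runs along x + y = 1.18.
Mind the look-alikes: they are no part of the job. Leave any blue look-alike of the mate_b alone.

How it is judged:
By the outcome, as a careful person would: the job done as asked, in the order asked, and still so for the second after the job is handed in, with the robot touching nothing.
It also fails if it takes over 59 s, if anything falls off the work surface, if the arm or the gripper's body presses on something with over 40 N, if the wrist force passes 120 N, or if a joint passes its speed limit or range.

## Working session

There is one attempt and no reset: what is moved stays moved. The work goes in short steps, each a Python script; the robot and the scene stay as the last script left them, time stands still between calls to the robot, and variables do not carry over. Pictures are saved under pics/ and viewed, at most 10 in all, crops included, and the job is handed in when it is done.

```bash
mkdir -p pics; python3 - <<'E'
from station import r
import cv2,numpy as np,pickle
for n in ("scene","top"):
    s=r.snapshot(n); pickle.dump(s,open(n+".pkl","wb"))
    cv2.imwrite(f"pics/{n}0.png",cv2.cvtColor(s["frame"],cv2.COLOR_RGB2BGR))
    R=np.array(s["R"]);print(n,-R.T@s["t"],R[2],s["fx"],s["cx"],s["cy"],s["dist_coeffs"])
print(r.sense())
E
```

```text
scene [0.24778546 0.76938427 0.82866193] [ 0.37870444 -0.59633617 -0.7077896 ] 445.58866373006356 285.65215532496904 200.66860181136462 [-0.08552208  0.          0.          0.          0.        ]
top [0.58963432 0.11910208 1.00354206] [ 0.06593552  0.02921868 -0.997396  ] 442.4188716416986 277.6625037098621 202.40507069303553 [0.0176611 0.        0.        0.        0.       ]
{'clock': 0.1, 'joints': array([ 6.94028447e+01,  5.25929792e+00,  7.05737161e+01, -5.38021105e-04,
        1.04268503e+02, -3.25033959e+00]), 'joint_vel': array([-0.01723194, -0.11343576, -0.1537652 ,  0.08128495, -0.00287044,
       -0.01737277]), 'joint_torque': array([ 3.28997361e-03, -4.47860885e+01, -4.07570207e+01,  7.01395073e-02,
        2.84593098e-02, -1.29599066e-04]), 'tcp_pos': array([0.17893088, 0.57275248, 0.40362688]), 'orientation': array([-1.79898616e+02, -5.23507957e-03,  1.62653047e+02]), 'contact_force': array([-0.11952912,  0.7214703 , -0.28901073]), 'torque': array([-0.06736737,  0.01895005,  0.01155889]), 'gripper_force': 0.0, 'opening': 0.08779111066501374}
```

View pics/scene0.png

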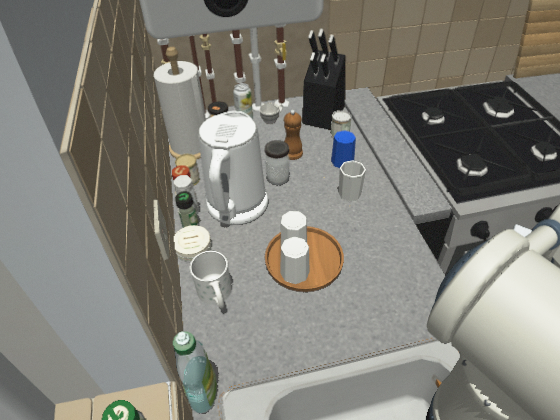

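View pics/top0.png

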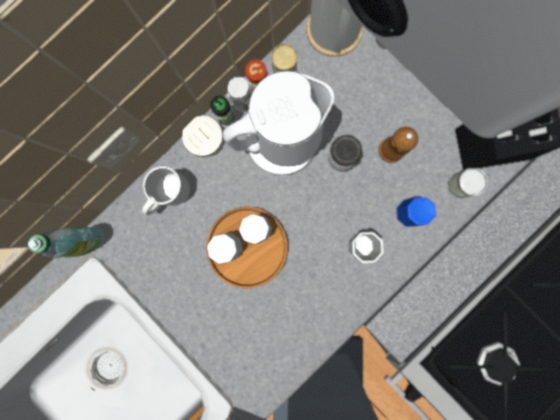

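The scene view shows the open tumbler at (352,180), the blue look-alike at (344,148), and the tray at (305,257) with the mates at (293,228) and (295,255). In the top view the tumbler is at (367,246), the tray at (247,247), and the mates at (256,228) and (224,248).

```bash
cat >h.py <<'E'
import cv2,numpy as np
def ray(s,uv):
    K=np.array([[s["fx"],0,s["cx"]],[0,s["fy"],s["cy"]],[0,0,1]])
    n=cv2.undistortPoints(np.float64(uv).reshape(-1,1,2),K,np.float64(s["dist_coeffs"])).reshape(-1,2)
    R=np.array(s["R"]); return -R.T@np.array(s["t"]), np.c_[n,np.ones(len(n))]@R
def onplane(s,uv,z):
    c,d=ray(s,uv); return (c+d*((z-c[2])/d[:,2])[:,None])
def proj(s,X):
    K=np.array([[s["fx"],0,s["cx"]],[0,s["fy"],s["cy"]],[0,0,1]])
    R=np.array(s["R"]); return cv2.projectPoints(np.float64(X).reshape(-1,1,3),cv2.Rodrigues(R)[0],np.float64(s["t"]),K,np.float64(s["dist_coeffs"]))[0].reshape(-1,2)
E
python3 - <<'E'
import pickle; from h import *
s=pickle.load(open("top.pkl","rb")); f=s["frame"]; hsv=cv2.cvtColor(f,cv2.COLOR_RGB2HSV)
o=((hsv[...,0]<20)&(hsv[...,1]>110)&(hsv[...,2]>80)).astype(np.uint8)
w=((hsv[...,1]<30)&(hsv[...,2]>205)).astype(np.uint8)
def cs(m,box):
    x0,y0,x1,y1=box; k=np.zeros_like(m);k[y0:y1,x0:x1]=m[y0:y1,x0:x1]
    return [c.reshape(-1,2) for c in cv2.findContours(k,0,cv2.CHAIN_APPROX_NONE)[0] if cv2.contourArea(c)>60]
for c in cs(o,(190,190,305,305)):
    hull=cv2.convexHull(c).reshape(-1,2); P=onplane(s,hull,.02)[:,:2].astype(np.float32); print("tray",cv2.minEnclosingCircle(P))
for nm,b in (("mates",(190,190,305,305)),("tum",(340,215,395,280))):
  for z in ([.097] if nm=="mates" else [.09]):
    for c in cs(w,b):
      P=onplane(s,c,z)[:,:2].astype(np.float32); print(nm,c.mean(0),len(c),cv2.minEnclosingCircle(P),cv2.minAreaRect(P))
crop=f[195:295,195:395]; cv2.imwrite("pics/c1.png",cv2.resize(cv2.cvtColor(crop,cv2.COLOR_RGB2BGR),None,fx=4,fy=4,interpolation=cv2.INTER_CUBIC))
E
```

```text
tray ((0.5548851490020752, 0.21486814320087433), 0.08977741748094559)
mates [221.2278481  248.59493671] 79 ((0.553149402141571, 0.2594381868839264), 0.029426028952002525) ((0.5534248352050781, 0.2591135501861572), (0.05504544451832771, 0.05548325181007385), 1.3345744609832764)
mates [253.45 228.55] 80 ((0.5952025055885315, 0.1944291889667511), 0.029181715101003647) ((0.5947009921073914, 0.19454064965248108), (0.05503992736339569, 0.05498412251472473), 27.637306213378906)
tum [367.72413793 247.31034483] 87 ((0.5614169239997864, -0.03922741487622261), 0.03298776224255562) ((0.5604698657989502, -0.04010079801082611), (0.0589769147336483, 0.06098060682415962), 0.9778566956520081)
```

View pics/c1.png

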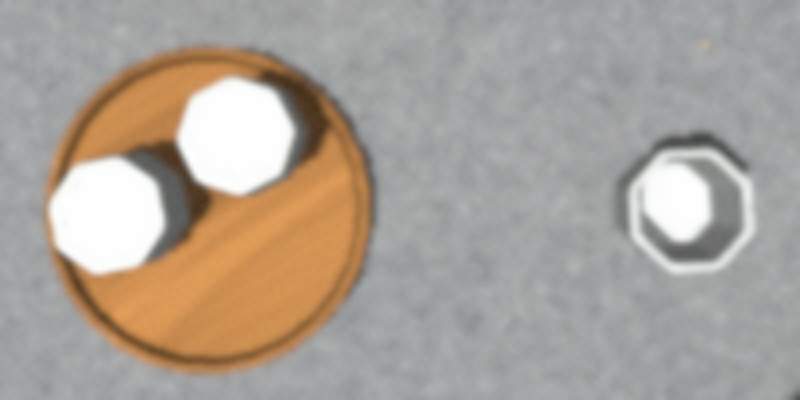

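The crop shows the tumbler's mouth octagon at about (367,247) in the full picture. The mates' tops and the tray circle are clear, and the radii and spacings match the given sizes. My plan has two stages:
1. Grasp with the tool leaning, then swing 90° and lay the tumbler on a flat.
2. Regrasp, swing another 90°, and place it in the gap.

Next I check the second view and the IK.

```bash
cat >>h.py <<'E'
from scipy.spatial.transform import Rotation as Ro
def pose(g,az,down,ysign=1,off=0.163):
    """grasp point g, tool pointing at azimuth az, `down` deg below horizontal (>90 leans back) ; y horizontal. off=0.163+back-off"""
    p,q=np.radians(az),np.radians(down)
    a=np.array([np.cos(p)*np.cos(q),np.sin(p)*np.cos(q),-np.sin(q)])
    y=ysign*np.array([-np.sin(p),np.cos(p),0])
    R=np.c_[np.cross(y,a),y,a]
    return (np.array(g)-off*a).tolist(), Ro.from_matrix(R).as_euler('xyz',degrees=True).tolist()
E
python3 - <<'E'
import pickle; from h import *
from station import r
s=pickle.load(open("scene.pkl","rb")); t=pickle.load(open("top.pkl","rb"))
for n,uv,z in (("jar",(346,148),.11),("mill",(404,138),.15),("blue",(420,212),.09),("mug",(165,187),.05)): print(n,onplane(t,[uv],z).round(3))
c=np.array([.5612,-.0395])
a=np.radians(np.arange(8)*45+22.5+1)
im=cv2.cvtColor(s["frame"],cv2.COLOR_RGB2BGR); k=4; x0,y0=255,140
im=cv2.resize(im[y0:y0+150,x0:x0+130],None,fx=k,fy=k,interpolation=cv2.INTER_CUBIC)
def ring(c,rad,z,col,n=8,ph=a):
    X=np.c_[c[0]+rad*np.cos(ph),c[1]+rad*np.sin(ph),np.full(len(ph),z)]
    cv2.polylines(im,[np.int32((proj(s,X)-[x0,y0]+.5)*k)],True,col,1)
ring(c,.0335,.09,(0,0,255)); ring(c,.0303,0,(0,255,0))
cc=np.linspace(0,6.28,40)
ring((.5549,.2149),.091,.02,(255,0,0),ph=cc); ring((.518,.191),.031,.007,(255,255,0),ph=cc)
for m in((.5533,.2593),(.595,.1945)): ring(m,.03,.097,(255,0,255),ph=cc)
cv2.imwrite("pics/s1.png",im)
A=c.tolist()
for ys in(1,-1):
  for nm,g,az,dn,off in [("pre",A+[.06],1,117,.283),("grasp",A+[.06],1,117,.163),("lift",A+[.2],1,117,.163),
     ("lay",[.47,.06,.03],10,27,.163),("layup",[.47,.06,.15],10,27,.163),("lay2",[.5,.05,.03],10,27,.163),("re",[.47,.06,.03],10,117,.163),("re+",[.47,.06,.03],10,117,.28),("re135",[.47,.06,.03],10,125,.163),
     ("place",[.518,.191,.05],32.5,27,.163),("place35",[.518,.191,.05],32.5,35,.163),("placeup",[.518,.191,.17],32.5,35,.163)]:
    q=r.inverse_kinematics(*pose(g,az,dn,ys,off)); print(ys,nm,None if q is None else np.round(q,0))
E
```

```text
jar [[0.761 0.008 0.11 ]]
mill [[ 0.774 -0.098  0.15 ]]
blue [[ 0.635 -0.146  0.09 ]]
mug [[0.683 0.393 0.05 ]]
1 pre [ -5.  32.  49.  -3. 126. -98.]
1 grasp [ -6.  26.  69.  -3. 113. -97.]
1 lift [ -6.  23.  58.  -4. 126. -98.]
1 lay None
1 layup None
1 lay2 None
1 re [  5.  14.  86.  -2. 107. -95.]
1 re+ [  5.  18.  71.  -2. 118. -95.]
1 re135 [  5.  21.  80.  -3. 114. -95.]
1 place None
1 place35 [   2.  -40.  141.   44.   36. -147.]
1 placeup [   2.  -47.  132.   33.   49. -132.]
-1 pre [ -5.  32.  49.  -3. 126.  82.]
-1 grasp [ -6.  26.  69.  -3. 113.  83.]
-1 lift [ -6.  23.  58.  -4. 126.  82.]
-1 lay None
-1 layup None
-1 lay2 None
-1 re [  5.  14.  86.  -2. 107.  85.]
-1 re+ [  5.  18.  71.  -2. 118.  85.]
-1 re135 [  5.  21.  80.  -3. 114.  85.]
-1 place None
-1 place35 [  2. -40. 141.  44.  36.  33.]
-1 placeup [  2. -47. 132.  33.  49.  48.]
```

View pics/s1.png

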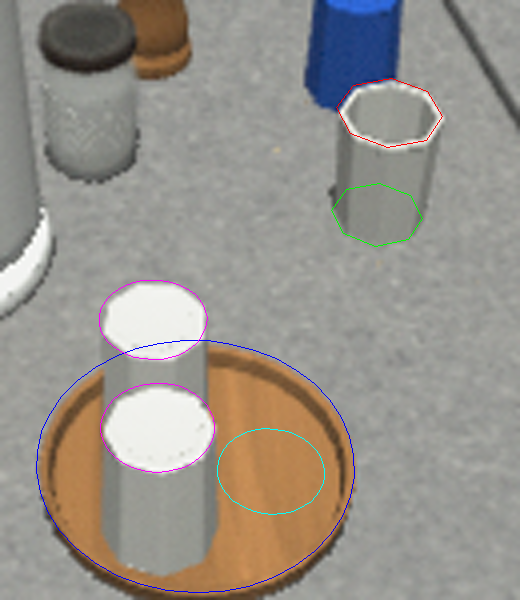

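The scene overlay agrees with the top-view estimates to about 1–2 mm: tumbler, mates, tray and gap. Pointing outward at a low angle is out of reach at these radii, so I scan for feasible lean angles and azimuths.

```bash
cat > scan.py <<'E'
from h import *
from station import r
import time
lo=np.array([-164.24,-49.07,9.68,-86.29,3.28,-151.56]);hi=np.array([164.24,125.15,141.18,266.29,154.24,151.56])
def ik(g,az,dn,ys,off=.163):
    q=r.inverse_kinematics(*pose(g,az,dn,ys,off)); return None if q is None else np.array(q)
def mg(q): return -1 if q is None else min((q-lo).min(),(hi-q).min())
def both(pts,az,dn,ys): # pts list of (g,off); min margin
    return min(mg(ik(g,az,dn,ys,o)) for g,o in pts)
t0=time.time()
print("PLACE (ys, az, down, margin)")
for ys in(1,-1):
  for az in (14,23,32,41,50):
    print(ys,az,[(dn,round(both([([.518,.191,.055],.163),([.518,.191,.17],.163)],az,dn,ys))) for dn in range(30,91,10)])
print("GRASP",time.time()-t0)
for ys in(1,-1):
  for az in (1,46,91,136,181,226,271,316):
    print(ys,az,[(dn-90,round(both([([.5612,-.0395,.055],.163),([.5612,-.0395,.055],.28),([.5612,-.0395,.18],.163)],az,dn,ys))) for dn in range(120,156,10)])
print("LAY",time.time()-t0)
for ys in(1,-1):
 for L in ([.40,.05],[.45,.06],[.50,.06],[.55,.03]):
  for az in range(0,360,45):
   a=[round(both([(L+[.03],.163),(L+[.15],.163)],az,dn,ys)) for dn in (30,40,50,60)]
   b=[round(both([(L+[.03],.163),(L+[.03],.28)],az,dn,ys)) for dn in (120,130,140,150)]
   if max(a)>0 and max(b)>0: print(ys,L,az,"lay",a,"re",b)
print(time.time()-t0)
E
python3 scan.py
```

```text
PLACE (ys, az, down, margin)
1 14 [(30, -1), (40, 3), (50, 11), (60, 20), (70, 29), (80, 38), (90, 47)]
1 23 [(30, -1), (40, 3), (50, 11), (60, 20), (70, 29), (80, 38), (90, 47)]
1 32 [(30, -1), (40, 4), (50, 12), (60, 21), (70, 29), (80, 38), (90, 46)]
1 41 [(30, -1), (40, -1), (50, 11), (60, 21), (70, 29), (80, 34), (90, 37)]
1 50 [(30, -1), (40, -1), (50, -1), (60, 9), (70, 17), (80, 24), (90, 28)]
-1 14 [(30, -1), (40, 3), (50, 11), (60, 20), (70, 29), (80, 38), (90, 47)]
-1 23 [(30, -1), (40, 3), (50, 11), (60, 20), (70, 29), (80, 38), (90, 47)]
-1 32 [(30, -1), (40, 4), (50, 12), (60, 21), (70, 29), (80, 38), (90, 47)]
-1 41 [(30, 1), (40, 7), (50, 14), (60, 22), (70, 30), (80, 38), (90, 47)]
-1 50 [(30, 6), (40, 11), (50, 17), (60, 24), (70, 31), (80, 39), (90, 47)]
GRASP 1.1122229099273682
1 1 [(30, 26), (40, 15), (50, 2), (60, -1)]
1 46 [(30, 13), (40, 12), (50, 10), (60, 7)]
1 91 [(30, -1), (40, -1), (50, -1), (60, -1)]
1 136 [(30, 4), (40, -1), (50, -1), (60, -1)]
1 181 [(30, 11), (40, -1), (50, -1), (60, -1)]
1 226 [(30, 32), (40, 28), (50, 24), (60, 22)]
1 271 [(30, 49),
[... 1776 characters left out ...]
, 31, 30, 29] re [35, 37, 40, 39]
-1 [0.45, 0.06] 135 lay [23, 29, 34, 40] re [16, 14, 11, 10]
-1 [0.45, 0.06] 270 lay [1, -1, -1, -1] re [-1, -1, 5, 10]
-1 [0.5, 0.06] 0 lay [-1, -1, 2, 11] re [32, 22, 13, 3]
-1 [0.5, 0.06] 45 lay [5, 8, 13, 18] re [38, 30, 22, 15]
-1 [0.5, 0.06] 90 lay [39, 38, 37, 37] re [42, 44, 44, 37]
-1 [0.5, 0.06] 135 lay [22, 28, 34, 40] re [23, 20, 17, 15]
-1 [0.55, 0.03] 0 lay [-1, 1, 10, 18] re [29, 18, 6, -1]
-1 [0.55, 0.03] 45 lay [14, 17, 21, 26] re [37, 29, 21, 14]
-1 [0.55, 0.03] 90 lay [47, 47, 46, 45] re [48, 49, 42, 35]
-1 [0.55, 0.03] 135 lay [19, 25, 31, 38] re [29, 24, 21, 19]
-1 [0.55, 0.03] 180 lay [4, 12, 21, 31] re [9, -1, -1, -1]
12.84950852394104
```

I chose a sideways swing. The grasp is at azimuth 91, leaning 135, with the body on the free left side. The lay point is (0.50, -0.03), and the place is at azimuth 35, about 48 down. First I check the joint chain, then grasp and lift.

```bash
python3 - <<'E'
from h import *
from station import r
A=[.561,-.0395]; ys=-1
def st(n):
    s=r.sense(); print(n,round(s["clock"],2),np.round(s["tcp_pos"],3),"q",np.round(s["joints"]),"F",np.round(s["contact_force"],1),"op",round(s["opening"],4),round(s["gripper_force"],1))
for nm,g,az,dn in [("layhi",[.5,-.03,.2],90,46.9),("lay",[.5,-.03,.03],90,46.9),("re",[.5,-.02,.03],90,140),("rehi",[.5,-.02,.2],90,140),("placehi",[.518,.191,.2],35,48.1),("place",[.518,.191,.057],35,48.1)]:
    print(nm,np.round(r.inverse_kinematics(*pose(g,az,dn,ys))))
r.reach(*pose(A+[.15],91,135,ys,.20)); st("via")
p,o=pose(A+[.05],91,135,ys,.26); r.servo_line(p,o,speed=.25); st("pre")
p,o=pose(A+[.05],91,135,ys); r.servo_line(p,o,speed=.12); st("at")
r.grab(25); st("grab")
p,o=pose(A+[.055],91,135,ys); r.servo_line(p,o,speed=.05)
p,o=pose(A+[.2],91,135,ys); r.servo_line(p,o,speed=.2); st("lift")
s=r.snapshot("scene"); cv2.imwrite("pics/s2.png",cv2.cvtColor(s["frame"],cv2.COLOR_RGB2BGR))
E
```

```text
layhi [-31.   0.  89.  39. 111. -23.]
lay [-31.   8.  98.  36.  97. -34.]
re [ 21.   9. 101. -46.  92.  29.]
rehi [ 21.  -1.  93. -48. 105.  16.]
placehi [  5. -37. 118.  22.  63.  56.]
place [  5. -32. 130.  27.  48.  48.]
via 2.59 [0.558 0.103 0.292] q [ 18.   7.  85. -43. 101.  14.] F [-0.2 -0.2 -0.2] op 0.088 0.0
pre 3.02 [0.558 0.145 0.234] q [ 22.  11.  86. -42.  99.  20.] F [ 0.5 -0.3  0.7] op 0.0879 0.0
at 3.98 [0.559 0.076 0.166] q [ 16.  12.  93. -43.  90.  21.] F [-0.5  0.2  0.2] op 0.088 0.0
grab 4.53 [0.559 0.076 0.165] q [ 16.  12.  93. -43.  90.  21.] F [-1.5  1.3  1.6] op 0.0603 24.9
lift 5.66 [0.559 0.076 0.313] q [ 16.   5.  85. -44. 101.  11.] F [-0.4  0.1 -2.5] op 0.0601 25.0
```

View pics/s2.png

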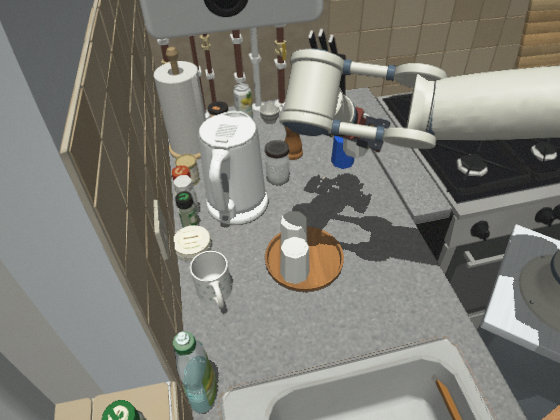

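The scene view shows the tumbler lifted in the gripper near (365,130), with the mates, tray and blue look-alike untouched. Opening 60 mm and -2.5 N confirm the hold. Next I swing it and lay it down, watching the force.

```bash
python3 - <<'E'
from h import *
from station import r
L=[.50,-.03]; ys=-1
def st(n):
    s=r.sense(); print(n,round(s["clock"],2),np.round(s["tcp_pos"],3),"q",np.round(s["joints"]),"F",np.round(s["contact_force"],1),"T",np.round(s["torque"],2),"op",round(s["opening"],4)); return s["contact_force"][2]
r.reach(*pose(L+[.2],90,46.9,ys)); r.wait(.3); st("hi")
for n in ("top","wrist"):
    s=r.snapshot(n); cv2.imwrite(f"pics/{n}3.png",cv2.cvtColor(s["frame"],cv2.COLOR_RGB2BGR))
p,o=pose(L+[.045],90,46.9,ys); r.servo_line(p,o,speed=.15); r.wait(.2); f0=st("low")
z=.045
while z>.024:
    z-=.0015; p,o=pose(L+[z],90,46.9,ys); r.servo_line(p,o,speed=.03)
    f=r.sense()["contact_force"][2]
    if f-f0>3: break
print("z",z); st("touch")
E
cat > /dev/null; python3 -c "
import cv2,numpy as np
a=cv2.imread('pics/top3.png')[150:420,150:520];b=cv2.imread('pics/wrist3.png')
b=cv2.resize(b,(360,270));cv2.imwrite('pics/m3.png',np.hstack([a,b]))"
```

```text
hi 7.32 [ 0.5   -0.141  0.319] q [-30.   0.  89.  39. 111. -23.] F [-0.1 -1.5 -3.2] T [-0.64  0.03 -0.02] op 0.0607
low 8.8 [ 0.5   -0.142  0.165] q [-31.   7.  98.  36.  98. -33.] F [ 0.2  0.1 -2.4] T [-0.57  0.1  -0.06] op 0.0602
z 0.028499999999999984
touch 11.55 [ 0.5   -0.142  0.149] q [-31.   8.  98.  36.  97. -34.] F [-3.5 -1.3  6.8] T [0.13 0.56 0.29] op 0.0601
```

View pics/m3.png

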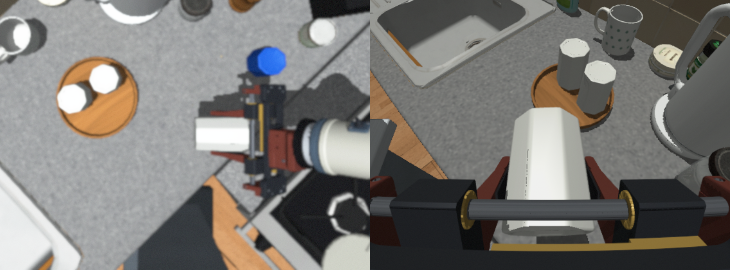

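The left panel (top camera) shows the tumbler held horizontally at about (222,133), foot pointing left. The wrist panel shows it straight between the fingers. Touchdown came at z≈0.0285, close to the expected 0.0297. Next I release, back off and measure how it lies.

```bash
python3 - <<'E'
from h import *
from station import r
import pickle
L=[.50,-.03]; ys=-1
r.let_go(); r.wait(.2)
p,o=pose(L+[.0295],90,46.9,ys,.163+.13); r.servo_line(p,o,speed=.2)
p,o=pose(L+[.13],90,46.9,ys,.163+.16); r.servo_line(p,o,speed=.25)
s=r.snapshot("top"); pickle.dump(s,open("top4.pkl","wb")); f=s["frame"]; hsv=cv2.cvtColor(f,cv2.COLOR_RGB2HSV)
w=((hsv[...,1]<30)&(hsv[...,2]>190)).astype(np.uint8)
u=proj(s,[[.5,-.025,.045]])[0]; print("exp px",u, "clock",r.sense()["clock"])
n,lab,stt,cen=cv2.connectedComponentsWithStats(w)
for i in range(1,n):
    if stt[i,4]>150 and np.hypot(*(cen[i]-u))<45:
        c=max(cv2.findContours((lab==i).astype(np.uint8),0,1)[0],key=cv2.contourArea)
        for z in (.03,.06): print(z,stt[i,4],cv2.minAreaRect(onplane(s,c.reshape(-1,2),z)[:,:2].astype(np.float32)))
x,y=int(u[0]),int(u[1]); c=cv2.cvtColor(f[y-60:y+60,x-80:x+80],cv2.COLOR_RGB2BGR)
cv2.imwrite("pics/c4.png",cv2.resize(c,None,fx=4,fy=4,interpolation=cv2.INTER_CUBIC))
E
```

```text
exp px [357.05341491 275.05067975] clock 13.875
0.03 1161 ((0.4998789429664612, -0.02908366546034813), (0.05800509825348854, 0.09536081552505493), 1.2173659801483154)
0.06 1161 ((0.5026448369026184, -0.024517279118299484), (0.05621766299009323, 0.0924222320318222), 1.2173433303833008)
```

View pics/c4.png

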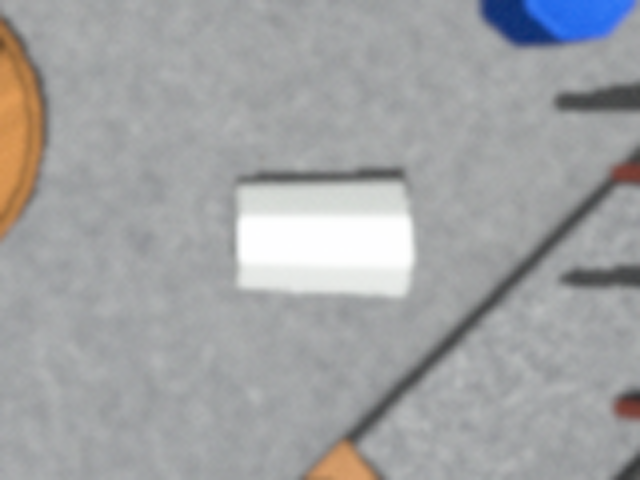

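The tumbler lies still on a flat at (0.502,-0.025), axis along y, mouth to the right in the crop (from x=237 to 412). Next I regrasp 5 mm toward the foot, lift, and swing over the gap.

```bash
python3 - <<'E'
from h import *
from station import r
import pickle
G=[.501,-.020]; ys=-1
def st(n):
    s=r.sense(); print(n,round(s["clock"],2),np.round(s["tcp_pos"],3),"q",np.round(s["joints"]),"F",np.round(s["contact_force"],1),"op",round(s["opening"],4),round(s["gripper_force"],1))
r.reach(*pose(G+[.20],90,90,ys)); r.reach(*pose(G+[.12],90,140,ys,.21)); st("via")
p,o=pose(G+[.0298],90,140,ys,.253); r.servo_line(p,o,speed=.25)
p,o=pose(G+[.0298],90,140,ys); r.servo_line(p,o,speed=.12); r.wait(.1); st("at")
r.grab(25); st("grab")
p,o=pose(G+[.036],90,140,ys); r.servo_line(p,o,speed=.04)
p,o=pose(G+[.22],90,140,ys); r.servo_line(p,o,speed=.25); st("lift")
r.reach(*pose([.518,.191,.22],35,48.1,ys)); r.wait(.3); st("placehi")
for n in ("top","scene","wrist"):
    s=r.snapshot(n); pickle.dump(s,open(n+"5.pkl","wb"))
    im=cv2.cvtColor(s["frame"],cv2.COLOR_RGB2BGR)
    if n!="wrist":
        u=proj(s,[[.518,.191,.17]])[0].astype(int); x,y=max(u[0]-65,0),max(u[1]-75,0); im=cv2.resize(im[y:y+150,x:x+130],None,fx=2,fy=2,interpolation=2)
        print(n,x,y)
    else: im=cv2.resize(im,None,fx=.5,fy=300/420)
    cv2.imwrite(f"pics/{n}5.png",im)
cv2.imwrite("pics/m5.png",np.hstack([cv2.imread(f"pics/{n}5.png") for n in("top","scene","wrist")]))
E
```

```text
via 15.37 [0.502 0.139 0.255] q [ 25.   4.  93. -46. 104.  22.] F [-0.1 -0.8 -0. ] op 0.0876 0.0
at 16.8 [0.501 0.105 0.135] q [ 21.   9. 101. -46.  92.  29.] F [-0.1  0.1  0. ] op 0.0879 0.0
grab 17.36 [0.501 0.105 0.135] q [ 21.   9. 101. -46.  92.  29.] F [-0.5  0.3 -0.5] op 0.059 25.0
lift 18.55 [0.501 0.105 0.323] q [ 21.  -1.  91. -48. 106.  14.] F [ 0.3  0.3 -2.3] op 0.0591 25.0
placehi 19.97 [0.429 0.129 0.341] q [  5. -37. 116.  22.  65.  57.] F [ 0.5 -0.5 -1.8] op 0.0591 24.9
top 186 194
scene 260 133
```

View pics/m5.png

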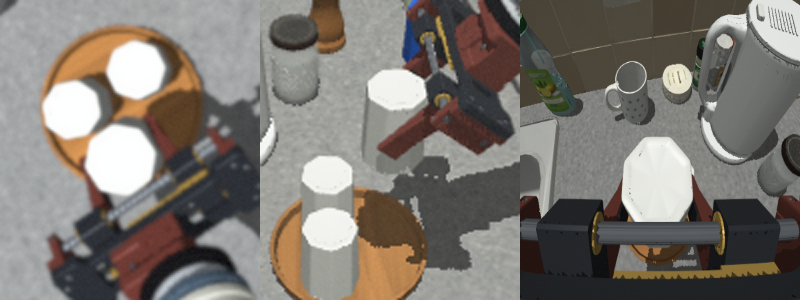

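All three panels show the tumbler held mouth down above the gap. Its foot face is at about (248,273) in the full top picture and (328,177) in the full scene picture. I triangulate the foot centre and the mates' tops the same way.

```bash
python3 - <<'E'
import pickle; from h import *
T=pickle.load(open("top5.pkl","rb"));S=pickle.load(open("scene5.pkl","rb"))
def blobs(s,th,pts):
    h=cv2.cvtColor(s["frame"],cv2.COLOR_RGB2HSV); w=((h[...,1]<25)&(h[...,2]>th)).astype(np.uint8)
    n,lab,stt,cen=cv2.connectedComponentsWithStats(w); out=[]
    for p in pts:
        i=min((i for i in range(1,n) if stt[i,4]>100),key=lambda i:np.hypot(*(cen[i]-p)))
        c=cv2.convexHull(max(cv2.findContours((lab==i).astype(np.uint8),0,1)[0],key=cv2.contourArea)).reshape(-1,2)
        m=cv2.moments(c); ce=(m["m10"]/m["m00"],m["m01"]/m["m00"]); print("px",np.round(ce,1),stt[i,4],cv2.minAreaRect(c)[1]); out.append(ce)
    return out
a=blobs(T,205,[(248,273),(223,248),(254,228)]); b=blobs(S,205,[(328,177),(295,247),(293,220)])
for n,p,q,z in zip(("held","A","B"),a,b,(.26,.097,.097)):
    c1,d1=ray(T,[p]);c2,d2=ray(S,[q]);d1,d2=d1[0],d2[0]
    t=np.linalg.lstsq(np.c_[d1,-d2],c2-c1,rcond=None)[0]
    P,Q=c1+t[0]*d1,c2+t[1]*d2
    print(n,"tri",((P+Q)/2).round(4),"miss",np.linalg.norm(P-Q).round(4),"top@z",onplane(T,[p],z)[0].round(4),"scene@z",onplane(S,[q],z)[0].round(4))
E
```

```text
px [245.7 273.7] 927 (33.559364318847656, 33.282012939453125)
px [221.3 248.5] 616 (27.0, 27.0)
px [253.5 228.6] 611 (27.0, 27.0)
px [327.9 177.3] 465 (19.0, 28.0)
px [294.3 247.2] 444 (21.169267654418945, 25.440261840820312)
px [293.3 220. ] 380 (18.0, 24.0)
held tri [0.518  0.1924 0.2564] miss 0.0009 top@z [0.5188 0.1923 0.26  ] scene@z [0.5159 0.1958 0.26  ]
A tri [0.5528 0.2596 0.0944] miss 0.0011 top@z [0.5534 0.2595 0.097 ] scene@z [0.5512 0.2612 0.097 ]
B tri [0.5946 0.1942 0.0946] miss 0.0012 top@z [0.5951 0.1943 0.097 ] scene@z [0.5929 0.1958 0.097 ]
```

Held foot centre is (0.5187,0.1923). The gap from the mates and tray is (0.5185,0.1912), so I shift 1 mm and lower with force watching.

```bash
python3 - <<'E'
from h import *
from station import r
import pickle
G=[.518,.190]; ys=-1
def st(n):
    s=r.sense(); print(n,round(s["clock"],2),np.round(s["tcp_pos"],4),"F",np.round(s["contact_force"],1),"T",np.round(s["torque"],2),"op",round(s["opening"],4)); return s["contact_force"][2]
p,o=pose(G+[.075],35,48.1,ys); r.servo_line(p,o,speed=.15); r.wait(.2); f0=st("low")
z=.075; tr=[]
while z>.051:
    z-=.0012; p,o=pose(G+[z],35,48.1,ys); r.servo_line(p,o,speed=.03); r.wait(.05)
    f=r.sense()["contact_force"][2]; tr.append(round(f-f0,1))
    if f-f0>5: break
print("z",z,tr[-6:]); st("touch")
for n in ("top","scene","wrist"):
    s=r.snapshot(n); pickle.dump(s,open(n+"6.pkl","wb"))
    im=cv2.cvtColor(s["frame"],cv2.COLOR_RGB2BGR)
    if n!="wrist":
        u=proj(s,[[.54,.2,.05]])[0].astype(int); x,y=max(u[0]-65,0),max(u[1]-75,0); im=cv2.resize(im[y:y+150,x:x+130],None,fx=2,fy=2,interpolation=2)
    else: im=cv2.resize(im,None,fx=.5,fy=300/420)
    cv2.imwrite(f"pics/{n}6.png",im)
cv2.imwrite("pics/m6.png",np.hstack([cv2.imread(f"pics/{n}6.png") for n in("top","scene","wrist")]))
E
```

```text
low 21.43 [0.4291 0.1276 0.1974] F [-0.3 -0.2 -1.5] T [-0.35  0.55  0.06] op 0.059
z 0.05579999999999993 [np.float64(-0.4), np.float64(-0.3), np.float64(-0.5), np.float64(0.4), np.float64(4.0), np.float64(9.7)]
touch 26.23 [0.4293 0.1277 0.1789] F [-5.2 -2.1  8.1] T [0.27 0.63 0.31] op 0.0592
```

View pics/m6.png

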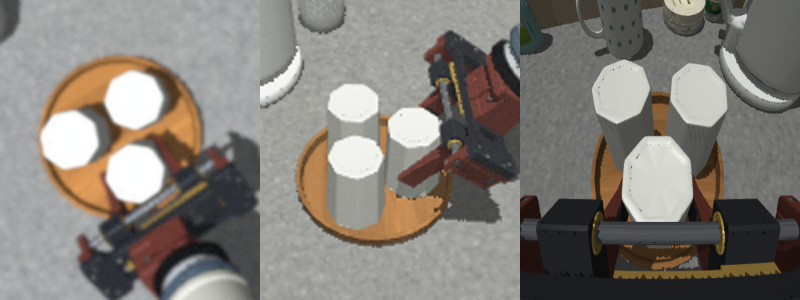

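Touchdown came at the expected height. All three views show the tumbler upright in the free place, with space to both mates. Next I release, back off and verify.

```bash
python3 - <<'E'
from h import *
from station import r
import pickle
G=[.518,.190]; ys=-1
p,o=pose(G+[.0570],35,48.1,ys); r.servo_line(p,o,speed=.02)
print(r.sense()["contact_force"].round(1))
r.let_go(); r.wait(.3); print(r.sense()["contact_force"].round(1))
p,o=pose(G+[.057],35,48.1,ys,.163+.06); r.servo_line(p,o,speed=.08)
p,o=pose(G+[.20],35,48.1,ys,.163+.08); r.servo_line(p,o,speed=.15)
r.wait(.4); print(r.sense()["clock"])
for n in ("top","scene"):
    s=r.snapshot(n); pickle.dump(s,open(n+"7.pkl","wb")); h=cv2.cvtColor(s["frame"],cv2.COLOR_RGB2HSV)
    w=((h[...,1]<25)&(h[...,2]>205)).astype(np.uint8); k,lab,stt,cen=cv2.connectedComponentsWithStats(w)
    for nm,P in (("held",[.518,.191,.097]),("A",[.5534,.2594,.097]),("B",[.595,.1944,.097])):
        u=proj(s,[P])[0]; i=min((i for i in range(1,k) if stt[i,4]>100),key=lambda i:np.hypot(*(cen[i]-u)))
        print(n,nm,onplane(s,[cen[i]],.097)[0].round(4),stt[i,4])
    u=proj(s,[[.54,.2,.05]])[0].astype(int); x,y=u[0]-65,u[1]-75
    cv2.imwrite(f"pics/{n}7.png",cv2.resize(cv2.cvtColor(s["frame"],cv2.COLOR_RGB2BGR)[y:y+150,x:x+130],None,fx=3,fy=3,interpolation=2))
cv2.imwrite("pics/m7.png",np.hstack([cv2.imread(f"pics/{n}7.png") for n in("top","scene")]))
E
```

```text
[-1.4  0.8  4.5]
[ 0.3 -1.1 -0.5]
30.075
top held [0.5203 0.1902 0.097 ] 621
top A [0.5535 0.2596 0.097 ] 613
top B [0.595  0.1943 0.097 ] 614
scene held [0.5176 0.1917 0.097 ] 407
scene A [0.5514 0.2611 0.097 ] 444
scene B [0.5928 0.1958 0.097 ] 379
```

View pics/m7.png

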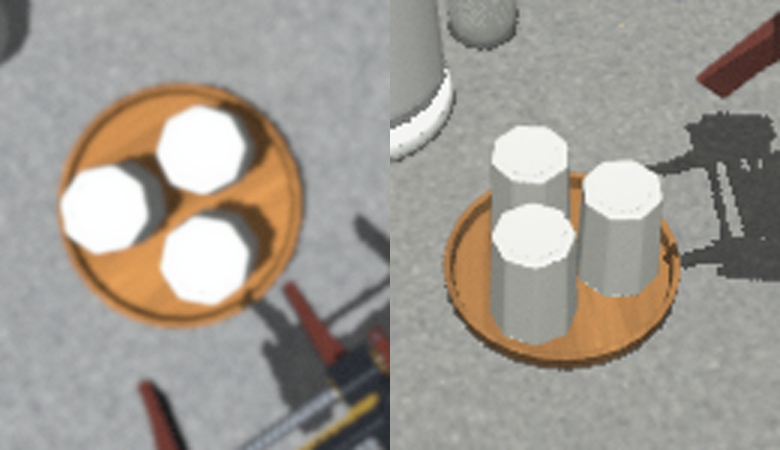

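The tumbler stands mouth down at (0.520,0.190), which is 2 mm from the gap's centre. Its top-face area in the top view matches the mates', so it is flat. The mates have not moved and the gripper is clear.

```bash
python3 -c "
from station import r
print(r.hand_in())"
```

```text
the job is handed in; nothing more can be done
None
```

The tumbler now stands mouth down, flat in the tray's free place about 2 mm from its centre; the mates did not move, the arm kept clear of everything else, and I handed the job in at about 30 s.

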